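Raking-light inspection of engraved plates

TASK

Inspect the engraved plates under raking light: bring the tilting tray level and stand every block with an engraved plate in it, plate up, then, with the lamp switched on, tip the loaded tray by its handle to 30 degrees and keep it there for three seconds. Lower it level again before you take anything out, then move all the blocks to the grey felt mat, standing there plate up side by side, and leave the lamp switched off and the tray level. Never tip the tray past 40 degrees and leave the other things on the bench where they are.

Things in the scene. Friction and masses are not known exactly. Their poses are not given: they have to be found in the camera images.
- tray (a joint): tilt of the tray in rad: 0 = level (a stop), growing as the front edge with the handle rises and the far edge sinks, up to a stop at 0.9 (52 degrees). The pivot is stiff: the tray stays at whatever angle it is left (about 0.5 N m, so 4 to 6 N at the handle, up or down).
- tray_axis (a point): fixed point in the middle of the tray's pivot axis, 70 mm above the table. x points from the handle side across the tray to the lamp bar, y runs along the pivot axis, z is up; its yaw is the stand's. The posts stand at y = +-143 mm, 12 mm thick, and end 16 mm above the axis; the black lamp bar lies at x = 130 mm (26 mm square, 260 mm long), its top 51 mm above the axis.
- tray_floor (a point): centre of the aluminium tray's floor surface, 10 mm below the pivot axis when level; axes as the pivot's, but it tilts with the tray. The tray is 140 mm (x) by 240 mm (y) outside, with 5 mm walls that end 12 mm above its floor.
- tray_handle (a point): middle of the tray's handle: a black round bar 14 mm thick and 130 mm long, parallel to the pivot axis, 120 mm in front of it, at its height when level; the gap between bar and tray wall is 43 mm. Two 8 mm arms, 55 mm either side of the middle, join it to the tray. Pinched lightly from above, the bar can turn between the fingers while it is raised or lowered along its arc.
- bat (a joint): toggle bat of the lamp switch in rad: 0 = off, leaning towards the robot; 0.9 = on, leaning away; centre at 0.45. It snaps to the nearer side when let go; about 1 N pushes it over.
- bat_pivot (a point): foot of the toggle bat, in the middle of the top of the grey switch box (80 x 80 mm, 50 mm high). Its x axis points in the direction in which the bat is pushed for on (away from the robot); z up.
- bat_tip (a point): tip of the steel toggle bat: 60 mm long from its foot, 15 mm thick near the tip and 8 mm at the foot; moves with it.
- mat_top (a point): centre of the upper surface of the grey felt mat, a 160 mm (its x) by 240 mm (its y) rectangle, 6 mm thick, fixed on the table.
- block1_centre (a point): centre (22.5 mm above the underside) of an engraved plate on its block: a dark wooden block 70 mm long (x), 40 mm wide (y), 45 mm high in all, with a bright steel plate with a dark engraved oval as its top 5 mm; about 170 g; z up through the plate. All blocks are alike. Absent (None from the start) in some starts.
- block2_centre (a point): centre (22.5 mm above the underside) of an engraved plate on its block: a dark wooden block 70 mm long (x), 40 mm wide (y), 45 mm high in all, with a bright steel plate with a dark engraved oval as its top 5 mm; about 170 g; z up through the plate. All blocks are alike. Absent (None from the start) in some starts.
- block3_centre (a point): centre (22.5 mm above the underside) of an engraved plate on its block: a dark wooden block 70 mm long (x), 40 mm wide (y), 45 mm high in all, with a bright steel plate with a dark engraved oval as its top 5 mm; about 170 g; z up through the plate. All blocks are alike. Absent (None from the start) in some starts.
- block1: the same block, at the middle of its underside.
- block2: the same block, at the middle of its underside.
- block3: the same block, at the middle of its underside.
- cup: black cup, 72 mm wide, 75 mm high; to be left alone
- loupe: black eye loupe, 44 mm wide, 50 mm high; to be left alone
- graver: hand tool with a handle, 120 mm long, lying in front; to be left alone
- sander: plain sanding block 120 x 50 x 34 mm of light wood with cork on top, no plate; to be left alone
- jar: amber jar, 60 mm wide, 70 mm high; to be left alone
Mind the look-alikes: they are no part of the job. What is shaped like the block1 but purple is not meant.

How it is judged (in metres and radians):
On the way, in this order (a step that is already met when the one before it is completed fails the run):
1. all blocks stand plate up in the level tray (x of block1_centre in the frame of tray_floor between -0.065 and 0.065 m and y of block1_centre in the frame of tray_floor between -0.115 and 0.115 m and z of block1_centre in the frame of tray_floor between 0.014 and 0.031 m and angle between the z axis of each of block1_centre, block2_centre, block3_centre and the z axis of tray_floor, either way round below 0.15 rad and angle between each of block1_centre, block2_centre, block3_centre's own z axis and vertical below 0.8 rad and x of block2_centre in the frame of tray_floor between -0.065 and 0.065 m and y of block2_centre in the frame of tray_floor between -0.115 and 0.115 m and z of block2_centre in the frame of tray_floor between 0.014 and 0.031 m and x of block3_centre in the frame of tray_floor between -0.065 and 0.065 m and y of block3_centre in the frame of tray_floor between -0.115 and 0.115 m and z of block3_centre in the frame of tray_floor between 0.014 and 0.031 m and value of joint tray below 0.06 rad), for 0.2 s.
2. lamp on and the loaded tray kept at 30 degrees (25 to 35) for 2 s (x of block1_centre in the frame of tray_floor between -0.065 and 0.065 m and y of block1_centre in the frame of tray_floor between -0.115 and 0.115 m and z of block1_centre in the frame of tray_floor between 0.014 and 0.031 m and angle between the z axis of each of block1_centre, block2_centre, block3_centre and the z axis of tray_floor, either way round below 0.15 rad and angle between each of block1_centre, block2_centre, block3_centre's own z axis and vertical below 0.8 rad and x of block2_centre in the frame of tray_floor between -0.065 and 0.065 m and y of block2_centre in the frame of tray_floor between -0.115 and 0.115 m and z of block2_centre in the frame of tray_floor between 0.014 and 0.031 m and x of block3_centre in the frame of tray_floor between -0.065 and 0.065 m and y of block3_centre in the frame of tray_floor between -0.115 and 0.115 m and z of block3_centre in the frame of tray_floor between 0.014 and 0.031 m and value of joint bat above 0.7 rad and value of joint tray between 0.436 and 0.611 rad), for 2 s.
3. tray level again with all blocks still in it (all of step 1), for 0.2 s.
At the end, for the whole second after the job is handed in: Every block that is there stands plate up on the felt mat (its centre over the mat, not stacked, within 8 degrees of upright, at rest), the tray is level within 3 degrees and the lamp switch is off (x of block1_centre in the frame of mat_top between -0.08 and 0.08 m and y of block1_centre in the frame of mat_top between -0.12 and 0.12 m and z of block1_centre in the frame of mat_top between 0.014 and 0.031 m and angle between the z axis of each of block1_centre, block2_centre, block3_centre and the z axis of mat_top, either way round below 0.15 rad and angle between each of block1_centre, block2_centre, block3_centre's own z axis and vertical below 0.8 rad and linear speed of each of block1, block2, block3 below 0.02 m/s and x of block2_centre in the frame of mat_top between -0.08 and 0.08 m and y of block2_centre in the frame of mat_top between -0.12 and 0.12 m and z of block2_centre in the frame of mat_top between 0.014 and 0.031 m and x of block3_centre in the frame of mat_top between -0.08 and 0.08 m and y of block3_centre in the frame of mat_top between -0.12 and 0.12 m and z of block3_centre in the frame of mat_top between 0.014 and 0.031 m and value of joint tray below 0.06 rad and value of joint bat below 0.2 rad); the robot touches nothing.
It fails at once if the tray is tipped past 43 degrees (value of joint tray above 0.75 rad).
It fails at once if another thing on the bench is moved more than 40 mm (distance of any of cup, loupe, graver, sander, jar from where it was at the start of the episode above 0.04 m).
Of block1, block2, block3 only 2 to 3 are there at a start; the rules pass over those that are not, and their reading is None.
At some moment in a run one of block1, block2, block3 may be knocked a few centimetres aside while the robot is not near it.
Once in a run the grip may slacken for a moment while it holds something.
It also fails if it takes over 210 s, if anything falls off the work surface, if the arm or the gripper's body presses on something with over 40 N, if the wrist force passes 120 N, or if a joint passes its speed limit or range.

ROBOT

A 6-joint arm with a two-finger parallel gripper is mounted at the origin on the work surface. World frame = base frame: x ahead of the robot, y to its left, z up, the work surface at z = 0. Lengths are in mm, angles in rad, forces in N, time in s.
With the tool pointing down it reaches from about 375 to 825 mm from the base axis. Payload 5.5 kg.
Tool frame: the origin (TCP) lies midway between the tips of the shut fingers; the grasp point (between the pads) lies 19 mm behind it; z points along the fingers, y is the line along which they close (so a half turn about z gives the same grasp; the last joint's range is limited). The gripper opens to 85 mm and grips with 20 to 120 N. Pads are 22 mm wide; open, the fingers measure 114 mm over their backs; the gripper's body (76 mm by 85 mm) begins 54 mm behind the grasp point. The pads swing forward as they close: fully open they stand 13 mm farther back than shut.
Start: joints at [1.133, 0.314, -0.047, 1.21, 0, 1.571], TCP at [254.365, 543.409, 231.299] pointing down, gripper open.
Joint ranges: [-2.67, 2.67], [-0.69, 1.73], [-1.03, 1.25], [-2.08, 2.16], [-1.42, 1.45], [-3.14, 3.14]. Speed limits (rad/s): [2.39, 2.39, 3.01, 3.14, 3.14, 3.14].

INTERFACE

Orientations are given as a 3x3 rotation matrix whose columns are the frame's x, y, z axes.
In Python, from rig import r gives the robot as it stands. The module is installed in compiled form; this text tells all that it offers. Calls block until the motion is done:
- r.movep(position, orientation): joint-space move of the TCP to a pose.
- r.move_straight(position, rotation=None, velocity=150, threshold=None): straight line of the TCP; rotation=None keeps the orientation; velocity is the mean speed in mm/s. With threshold (N) it stops when the force on the tool has changed by that much, and returns True; else False.
- r.movej(angles): joint-space move.
- r.ungrasp() and r.close(grip_force=None): open the fingers fully, or close them until they stop; grip_force is the grip in N (None keeps the last).
- r.sleep(seconds).
- r.solve_ik(position, orientation): joint angles nearest the present ones, or None.
- r.sense(): the state.
- r.capture(name): name is "scene" or "top" or "wrist"; returns the picture (480x640x3 uint8, red, green, blue); there is no depth.
- r.camera_params(name): a dict with "fx", "fy", "cx", "cy" (pixels), "k1" (the pictures are not rectified: a ray, as slopes to the right and down, at radius r is drawn at 1 + k1 r^2 times it, then the intrinsics apply), "rvec" (rotation vector, rad) and "tvec" (3), from world to camera coordinates, as OpenCV has them; the wrist camera has in their place "hand_eye" (4x4, takes a point from camera to tool coordinates, whose origin is the TCP and whose axes are the flange's). Camera axes: x right, y down, z forward; pixel columns grow to the right and rows downward; lengths in mm; the calibration is good to about 2 mm. A picture is of the moment at which its call begins: read the wrist's pose just before it. camera_params takes no time and is no camera call.
A pose or a line that the arm cannot do raises r.MotionError and nothing moves.
- r.job_done(): hands the job in; it is judged then, once.
The state is a dict: "t": time; "joint_pos": joint angles; "dq": joint speeds; "joint_efforts": joint torques, N m; "tcp_pos": TCP position; "orientation": TCP orientation; "ft_force": force on the tool from outside, world axes, zero at the start; "moment": the same for the moment, N m; "width": finger opening in mm; "grip_force": force on a finger pad.
Only numpy, scipy, OpenCV 4.12 (cv2) and the standard library are available. Lean on these libraries where they do the work, as an engineer would, in place of code of your own. Each camera call takes 0.05 s, during which the arm holds its last target. There are 200 camera calls.

## Working session

There is one attempt and no reset: what is moved stays moved. The work goes in short steps, each a Python script; the robot and the scene stay as the last script left them, time stands still between calls to the robot, and variables do not carry over. Pictures are saved under pics/ and viewed, at most 14 in all, crops included, and the job is handed in when it is done.

```bash
mkdir -p pics
python3 - <<'E'
from rig import r
import cv2
for n in("scene","top"):
    im=r.capture(n); cv2.imwrite(f"pics/{n}0.png",im[:,:,::-1]); print(n,r.camera_params(n))
print(r.camera_params("wrist")); print(r.sense())
E
```

```text
scene {'fx': 536.1959789796875, 'fy': 536.1959789796875, 'cx': 321.04368157193073, 'cy': 244.56433464520362, 'k1': -0.1285826503906067, 'rvec': array([ 1.3150914 ,  2.081689  , -0.98906347]), 'tvec': array([ 209.76405652, -235.67902688, 1652.5163196 ])}
top {'fx': 514.8095327364375, 'fy': 514.8095327364375, 'cx': 320.49276342593146, 'cy': 237.0994559265271, 'k1': 0.03383560449664475, 'rvec': array([ 2.18770303, -2.22412329,  0.07743241]), 'tvec': array([  14.15411207,  549.10770365, 1046.95966425])}
{'fx': 421.0495190369326, 'fy': 421.0495190369326, 'cx': 323.48839190245195, 'cy': 252.18980906478043, 'k1': -0.041534111581048604, 'hand_eye': array([[-9.29660154e-05, -9.51201990e-01, -3.08568899e-01,
         7.98463080e+01],
       [ 9.99999964e-01, -1.66202026e-04,  2.11057193e-04,
        -2.45730952e-01],
       [-2.52042798e-04, -3.08568868e-01,  9.51201971e-01,
        -1.43084832e+02],
       [ 0.00000000e+00,  0.00000000e+00,  0.00000000e+00,
         1.00000000e+00]])}
{'t': 0.1, 'joint_pos': array([ 1.13298443e+00,  3.14135360e-01, -4.79675662e-02,  1.21020016e+00,
       -1.10956761e-05,  1.57080268e+00]), 'dq': array([ 7.71835439e-04, -3.44165030e-03,  3.18237468e-03,  1.65637071e-03,
        3.83459505e-05,  6.25980851e-05]), 'joint_efforts': array([-5.89035681e-04, -5.40765524e+01,  3.40540516e+01,  1.11017705e-02,
        2.61638246e-05,  5.44477530e-07]), 'tcp_pos': array([254.16082607, 542.94216168, 230.53778997]), 'orientation': array([[-9.05678810e-01,  4.23964029e-01, -6.28753320e-04],
       [ 4.23964495e-01,  9.05677775e-01, -1.36934527e-03],
       [-1.11052311e-05, -1.50675608e-03, -9.99998865e-01]]), 'ft_force': array([-0.45942417,  0.29287032, -0.95192647]), 'moment': array([-0.00357404,  0.051993  ,  0.01449162]), 'grip_force': 0.0, 'width': 85.20398596940431}
```

View pics/scene0.png

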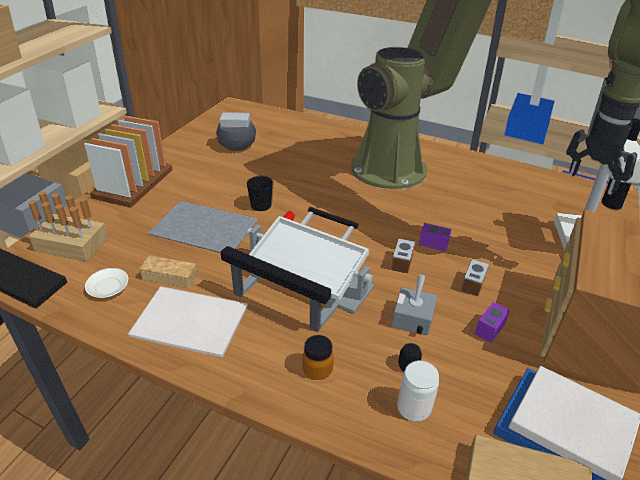

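View pics/top0.png

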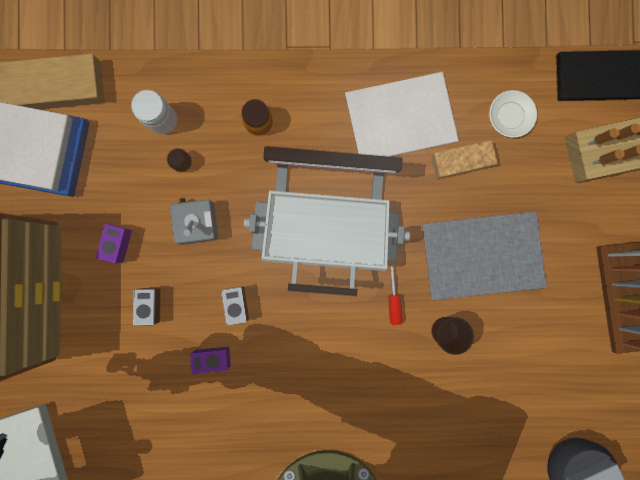

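Scene: handle at (332,217), tray, bar, and switch at (415,305) with two dark-wood/bright-plate blocks at (403,253) and (476,274). Top: plated blocks at (144,307) and (234,306), and two purple decoys at (114,243) and (210,361). The tray is at (327,231), handle (322,290), mat (484,255) and switch (194,221). The bat seems to be off, and the tray angle still has to be measured.

```bash
cat > h.py <<'E'
from rig import r
import cv2, numpy as np
def cam(n, s=None):
    c=r.camera_params(n); K=np.array([[c['fx'],0,c['cx']],[0,c['fy'],c['cy']],[0,0,1]]); d=np.array([c['k1'],0,0,0.])
    if n=='wrist':
        T=np.eye(4); T[:3,:3]=s['orientation']; T[:3,3]=s['tcp_pos']; T=np.linalg.inv(T@c['hand_eye'])
        return K,d,T[:3,:3],T[:3,3]
    return K,d,cv2.Rodrigues(c['rvec'])[0],c['tvec']
def rays(C,px):
    K,d,R,t=C; u=cv2.undistortPoints(np.array(px,float).reshape(-1,1,2),K,d).reshape(-1,2)
    v=np.c_[u,np.ones(len(u))]@R; return -R.T@t, v/np.linalg.norm(v,axis=1,keepdims=True)
def onz(C,px,z):
    o,v=rays(C,px); return o+v*((z-o[2])/v[:,2])[:,None]
def tri(C1,p1,C2,p2):
    o1,v1=rays(C1,[p1]);o2,v2=rays(C2,[p2]); A=np.c_[v1[0],-v2[0]]
    s=np.linalg.lstsq(A,o2-o1,rcond=None)[0]; a=o1+s[0]*v1[0]; b=o2+s[1]*v2[0]
    return (a+b)/2, np.linalg.norm(a-b)
def proj(C,P):
    K,d,R,t=C; return cv2.projectPoints(np.array(P,float).reshape(-1,1,3),cv2.Rodrigues(R)[0],t,K,d)[0].reshape(-1,2)
def blobs(im,mask,C,z,lo,hi,roi=None):
    """min-area rects of mask blobs cast on plane z: centre, long, short, yaw of the long side"""
    out=[]
    for c in cv2.findContours(mask.astype(np.uint8),cv2.RETR_EXTERNAL,cv2.CHAIN_APPROX_NONE)[0]:
        if len(c)<12: continue
        P=onz(C,c[:,0,:],z)[:,:2].astype(np.float32); b=cv2.boxPoints(cv2.minAreaRect(P))
        e=[b[1]-b[0],b[2]-b[1]]; e.sort(key=np.linalg.norm); S,L=map(np.linalg.norm,e)
        if lo<L<hi: out.append((b.mean(0).round(1),round(float(L),1),round(float(S),1),round(float(np.arctan2(e[1][1],e[1][0])%np.pi),3),c[:,0].mean(0).round(0)))
    return out
def down(yaw):  # tool down, y (closing) axis at yaw
    c,s=np.cos(yaw),np.sin(yaw); return np.array([[s,c,0],[-c,s,0],[0,0,-1.]])
E
python3 - <<'E'
from h import *
T=cam('top');S=cam('scene')
im=cv2.imread('pics/top0.png'); hsv=cv2.cvtColor(im,cv2.COLOR_BGR2HSV); g=im.max(2)
m=((hsv[...,1]<40)&(g>130)); 
for b in blobs(im,m,T,45,40,90): print('bright',b)
m=((hsv[...,1]<60)&(g>85)&(g<135)); m[:, :400]=0
for b in blobs(im,cv2.morphologyEx(m.astype(np.uint8),cv2.MORPH_CLOSE,np.ones((5,5))),T,6,120,300): print('mat',b)
for z in(50,): print('switch centre z50',onz(T,[(193,222)],z))
print('tray-floor centre z60',onz(T,[(327,231)],60))
sc=cv2.imread('pics/scene0.png')
cv2.imwrite('pics/c1.png',np.hstack([cv2.resize(im[140:310,230:430],(480,408),interpolation=2)[:400,:400],cv2.resize(sc[200:330,210:380],(523,400),interpolation=2)[:,:400]]))
cv2.imwrite('pics/c2.png',np.hstack([cv2.resize(im[185:260,150:250],(400,300),interpolation=2),cv2.resize(sc[260:340,380:480],(375,300),interpolation=2)]))
E
```

```text
bright (array([  81.9, -536.8], dtype=float32), 73.2, 26.3, 1.562, array([605., 475.]))
bright (array([415.9, 356.5], dtype=float32), 67.1, 38.7, 0.002, array([143., 307.]))
bright (array([415.1, 179.9], dtype=float32), 70.5, 39.3, 0.144, array([233., 306.]))
bright (array([ 459.8, -136.4], dtype=float32), 55.9, 5.1, 0.038, array([393., 280.]))
bright (array([574.9, 261.8], dtype=float32), 73.1, 55.0, 1.667, array([191., 229.]))
bright (array([699.9,  83.5], dtype=float32), 46.3, 3.4, 1.475, array([280., 162.]))
bright (array([816.7, 349.7], dtype=float32), 63.4, 61.0, 2.42, array([147., 107.]))
mat (array([ 506.7, -333.4], dtype=float32), 239.8, 159.5, 1.665, array([484., 256.]))
switch centre z50 [[581.39894498 257.56878225  50.        ]]
tray-floor centre z60 [[558.79114088  -6.98497226  60.        ]]
```

View pics/c1.png

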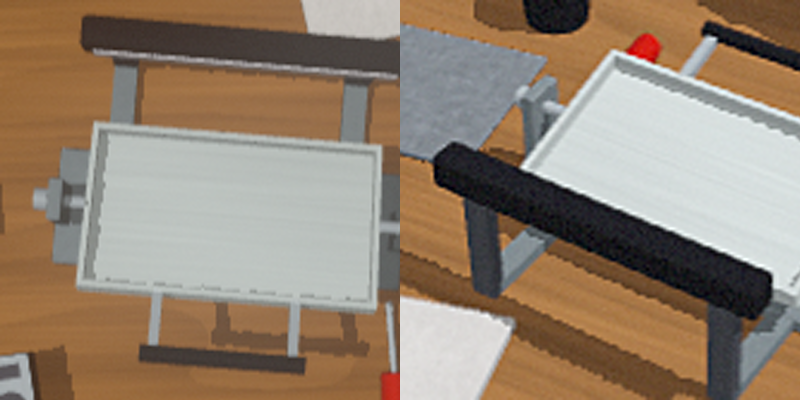

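View pics/c2.png

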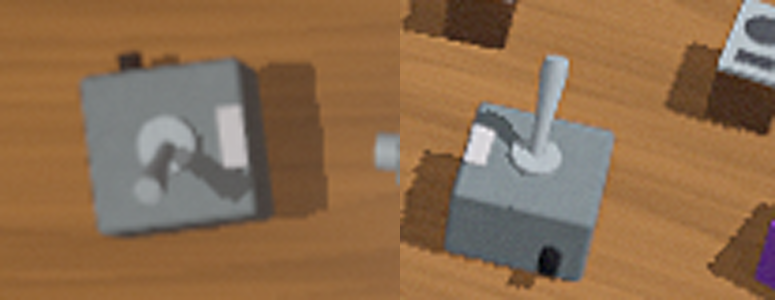

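Crop 1 shows the tray with its handle at top px (322,289) and its walls foreshortened, so it may be tilted. Crop 2 shows the bat tip at top (187.5,233) and scene (421,277), leaning towards the robot (off).

Run:
```python
from h import *
T=cam('top');S=cam('scene')
print('handle',tri(T,(322.5,289.3),S,(332.5,216.5)))
for n,a,b in (('hL',(289.5,287.5),(355,222.5)),('hR',(356,292),(310,210)),('tray back L',(270.5,192.5),None),):
    if b: print(n,tri(T,a,S,b))
ax=onz(T,[(247,223),(406,236.5)],70); print('axis ends',ax,ax.mean(0), 'yaw',np.arctan2(*(ax[0]-ax[1])[1::-1])-np.pi/2)
print('bat tip',tri(T,(187.5,233),S,(421,276.5)),'foot',onz(T,[(191.5,221.5)],50))
c=lambda x,y:(150+x/4,185+y/4)
q=onz(T,[c(80,82),c(237,60),c(257,214),c(103,235)],50); print('box',q,q.mean(0))
d=(q[0]+q[1]-q[2]-q[3]); print('box yaw',np.arctan2(d[1],d[0]))
c=lambda x,y:(230+x/2.4,140+y/2.4)
t=[c(96,124),c(381,146),c(375,310),c(78,289)]
print('tray corners z72',onz(T,t,72), )
lb=onz(T,[(265,152),(400,163)],121); print('bar',lb,lb.mean(0))
```

```text
handle (array([446.96845843,   4.28692162, 103.39359608]), np.float64(1.2240314201278544))
hL (array([452.15075882,  64.71432612, 108.91397228]), np.float64(3.609379048006715))
hR (array([440.33960991, -58.49088459,  98.51125706]), np.float64(0.2539354210151926))
axis ends [[ 576.2210064   148.82630442   70.        ]
 [ 544.95693411 -160.95384012   70.        ]] [560.58897026  -6.06376785  70.        ] yaw -0.10058284795611905
bat tip (array([556.99683183, 255.37779012, 100.72716121]), np.float64(2.2570891153861057)) foot [[582.43461738 260.50437151  50.        ]]
box [[614.79280273 302.46064803  50.        ]
 [624.69403298 225.35824733  50.        ]
 [548.04770655 216.05699734  50.        ]
 [538.8984789  291.47660405  50.        ]] [581.60825529 258.83812419  50.        ]
box yaw 0.1322071781160781
tray corners z72 [[ 636.63739302  103.26549811   72.        ]
 [ 615.27641767 -128.50415679   72.        ]
 [ 481.90479235 -120.4842191    72.        ]
 [ 502.94942839  119.39520982   72.        ]]
bar [[ 704.0487098   107.85100414  121.        ]
 [ 680.08570035 -143.53752037  121.        ]] [692.06720507 -17.84325811 121.        ]
```

```bash
sed -i 's/np.array(\[\[s,c,0\],\[-c,s,0\],\[0,0,-1.\]\])/np.array([[-s,c,0],[c,s,0],[0,0,-1.]])/' h.py
python3 - <<'E'
from h import *
R=down(-0.1)
r.close(20)
r.movep([443,5,200],R)
print(r.move_straight([443,5,120],velocity=150))
print(r.move_straight([442,5,72],velocity=40,threshold=14), r.sense()['tcp_pos'],r.sense()['ft_force'])
r.move_straight([442,5,220])
s=r.sense();im=[r.capture(n) for n in('top','scene','wrist')]
for i,n in zip(im,'tsw'): cv2.imwrite(f'pics/{n}1.png',i[...,::-1])
print(s['orientation'],s['tcp_pos'],s['joint_pos'],s['t'])
cv2.imwrite('pics/v1.png',np.hstack([cv2.resize(im[0],(400,300)),cv2.resize(im[2],(400,300))])[...,::-1])
E
```

```text
False
True [441.57682269   5.00661592  76.78471564] [-2.58028256 -0.71232855 10.32089081]
[[ 9.97722628e-02  9.94999596e-01 -4.61520193e-03]
 [ 9.95010264e-01 -9.97724240e-02  1.95869534e-04]
 [-2.65579777e-04 -4.61171564e-03 -9.99989331e-01]] [441.46688678   4.99420755 219.012996  ] [ 1.11269910e-02  2.56396830e-02 -4.21256699e-01  1.12851270e+00
  2.47209662e-04  1.68186190e+00] 5.7167
```

View pics/v1.png

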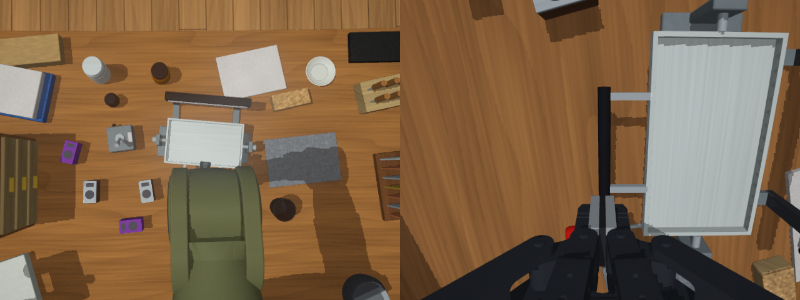

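View pics/s1.png

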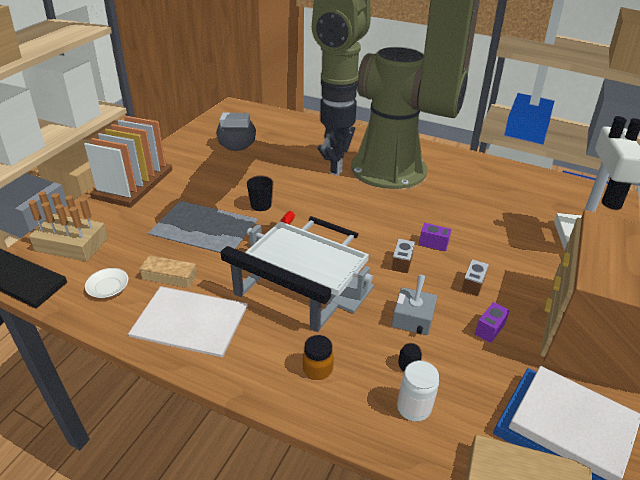

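The tray stopped at its level stop (bar top at 77 mm). Both views show only two plated blocks, so there is no third. Next I load both.

```bash
cat >> h.py <<'E'
AX=np.array([560.6,-6.0]); AY=-0.1; MC=np.array([506.7,-333.4]); MY=0.094
def rot(a): return np.array([[np.cos(a),-np.sin(a)],[np.sin(a),np.cos(a)]])
def locate(tag=None,z=45):
    im=r.capture('top')[...,::-1].copy()
    if tag: cv2.imwrite(f'pics/{tag}.png',im)
    m=(cv2.cvtColor(im,cv2.COLOR_BGR2HSV)[...,1]<40)&(im.max(2)>130)
    return [b for b in blobs(im,m,cam('top'),z,60,78) if 34<b[2]<44]
def pick(x,y,yaw,zb=0):
    R=down((yaw+np.pi/2)) if abs(yaw)<1 else down(yaw-np.pi/2)
    r.ungrasp(); r.movep([x,y,zb+150],R); r.move_straight([x,y,zb+15],velocity=150); r.close(60)
    r.move_straight([x,y,zb+170],velocity=200); s=r.sense(); print('picked width',s['width'],s['grip_force'],s['t']); return s['width']>34
def place(x,y,yaw,zb):
    R=down(yaw+np.pi/2); r.movep([x,y,zb+150],R); print('over width',r.sense()['width'])
    r.move_straight([x,y,zb+40],velocity=150); hit=r.move_straight([x,y,zb+14],velocity=50,threshold=8)
    s=r.sense(); print('placed',hit,s['tcp_pos'],s['width'],s['t']); r.ungrasp(); r.move_straight([x,y,zb+150],velocity=200)
E
python3 - <<'E'
from h import *
B=locate(); print(B)
b=min(B,key=lambda q:abs(q[0][1]-180))
if pick(*b[0],(b[3]+.5)%np.pi-.5):
    p=AX+rot(AY)@[10,-50]; place(*p,AY,60)
B=locate('t2'); print(B)
s=r.sense(); cv2.imwrite('pics/w2.png',r.capture('wrist')[...,::-1])
E
```

```text
[(array([415.9, 356.5], dtype=float32), 67.1, 38.7, 0.002, array([143., 307.])), (array([415.1, 180. ], dtype=float32), 70.5, 39.4, 0.145, array([234., 306.]))]
picked width 39.34887414567032 60.413365960121155 10.4417
over width 39.01174407658269
placed True [565.4134436  -56.80266816  75.65989213] 38.93529900424082 12.9083
[(array([415.9, 356.5], dtype=float32), 67.1, 38.7, 0.002, array([143., 307.]))]
```

View pics/w2.png

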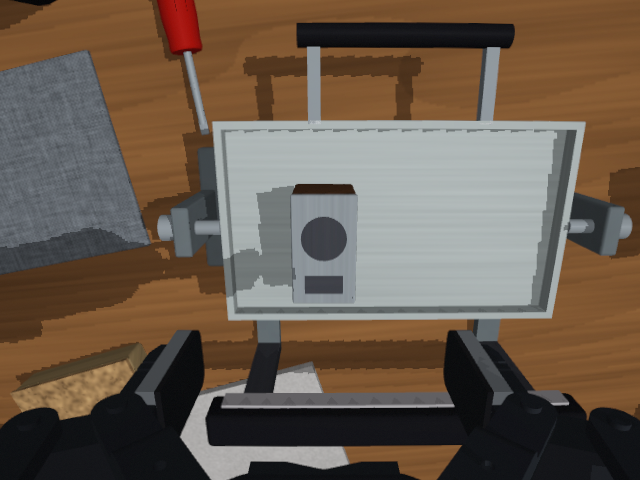

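The first block stands plate up in the tray at px (325,245), clear of the walls, with the handle at the top (405,35). Next is the second block.

Run:
```python
from h import *
b=min(locate(),key=lambda q:abs(q[0][1]-356))
if pick(*b[0],(b[3]+.5)%np.pi-.5):
    p=AX+rot(AY)@[10,50]; place(*p,AY,60)
s=r.sense(); cv2.imwrite('pics/w3.png',r.capture('wrist')[...,::-1])
C=cam('wrist',s)
w=cv2.imread('pics/w3.png'); m=cv2.inRange(w,(0,0,0),(45,45,45)); m[130:]=0; m[:, :200]=0
for q in blobs(w,m>0,C,70,90,220): print('handle',q)
print(s['t'],r.sense()['joint_pos'])
```

```text
picked width 38.868482620608766 60.70539504289627 18.7167
over width 39.31025875892096
placed True [575.38576282  42.66928101  75.69008588] 39.07243448090385 21.425
22.775 [ 7.41725609e-02  2.81806375e-01 -1.42378899e-01  1.15053964e+00
 -3.70689674e-05  1.74173223e-01]
```

View pics/w3.png

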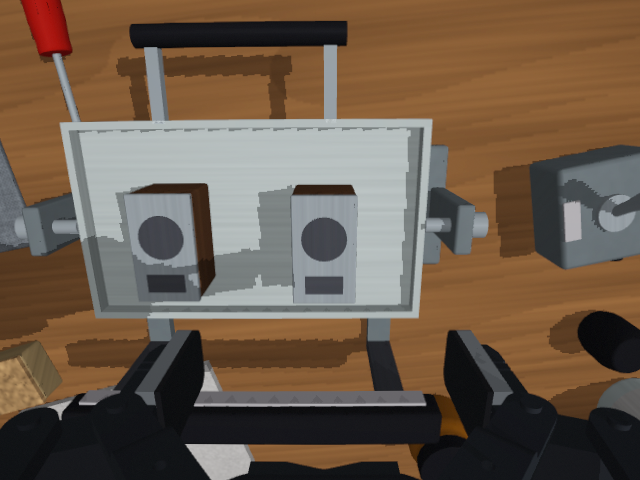

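Both blocks stand plate up in the tray at (160,245) and (325,245), and the handle centre is at px (239,34). Next I switch the lamp on.

Run:
```python
from h import *
C0=cam('wrist',r.sense()); print('handle',onz(C0,[(131,35),(347,33)],70), onz(C0,[(239,34)],70))
P=np.array([582,259]);d=np.array([np.cos(.14),np.sin(.14)])
r.close(30); R=down(.14+np.pi/2)
a=P-58*d; r.movep([*a,180],R); r.move_straight([*a,86])
print(r.move_straight([*(P-2*d),86],velocity=60,threshold=20),r.sense()['tcp_pos'],r.sense()['ft_force'])
r.move_straight([*a,86]); r.move_straight([*a,200])
r.movep([400,200,250],R)
for n in('top','scene'): cv2.imwrite(f'pics/{n}4.png',r.capture(n)[...,::-1])
t=cv2.imread('pics/top4.png');s=cv2.imread('pics/scene4.png')
cv2.imwrite('pics/c4.png',np.hstack([cv2.resize(t[140:300,150:430],(490,280)),cv2.resize(s[200:340,340:480],(280,280))]))
print(r.sense()['t'])
```

```text
handle [[434.24119788 -62.07867993  70.        ]
 [447.4883427   69.78359933  70.        ]] [[441.26480294   4.2585374   70.        ]]
False [579.62998466 258.64161656  85.89274782] [ 0.30662439 -0.99629319  0.66686698]
28.4833
```

View pics/c4.png

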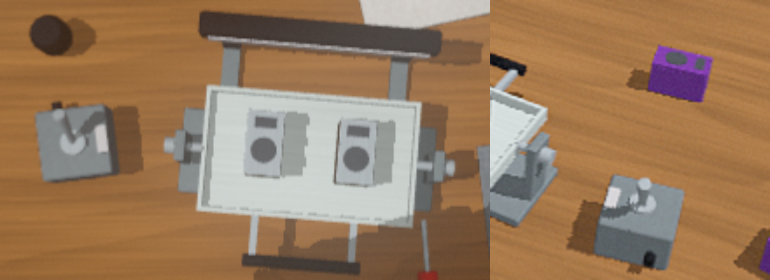

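The bat now leans away (on) and both blocks stand in the tray. Next I grip the handle and tip the tray.

```bash
cat >> h.py <<'E'
HR=down(-0.1)
def hp(th,dz=-8):
    p=AX+rot(AY)@[-120*np.cos(th),0]; return [p[0],p[1],70+120*np.sin(th)+dz]
E
python3 - <<'E'
from h import *
r.ungrasp(); p=hp(0); r.movep([p[0],p[1],200],HR); r.move_straight([p[0],p[1],90])
print(r.move_straight(p,velocity=40,threshold=10),r.sense()['tcp_pos'])
r.close(20); s=r.sense(); print(s['width'],s['grip_force'],s['ft_force'])
for k in range(1,7):
    r.move_straight(hp(np.radians(5*k)),velocity=40); s=r.sense(); print(5*k,s['width'].round(1),s['ft_force'].round(1),s['tcp_pos'].round(1))
    if s['width']<8: break
cv2.imwrite('pics/s5.png',r.capture('scene')[200:340,220:420,::-1].repeat(3,0).repeat(3,1)); print(s['t'])
E
```

```text
False [441.294031     5.98325735  62.04499562]
13.12176546596529 23.740318715572357 [ 4.37779713 -1.90743095 -0.43855478]Traceback (most recent call last):
  File "<stdin>", line 6, in <module>
AttributeError: 'float' object has no attribute 'round'
```

Run:
```python
from h import *
for k in range(1,7):
    r.move_straight(hp(np.radians(5*k)),velocity=40); s=r.sense(); print(5*k,round(s['width'],1),s['ft_force'].round(1),s['tcp_pos'].round(1))
    if s['width']<8: break
cv2.imwrite('pics/s5.png',r.capture('scene')[200:340,220:420,::-1].repeat(3,0).repeat(3,1)); print(s['t'])
```

```text
5 12.6 [ 5.2 -0.7  2.1] [443.2   5.8  73.1]
10 13.1 [ 5.7 -0.7  1.8] [444.5   5.7  83.4]
15 12.7 [ 5.  -0.6 -0.2] [446.5   5.5  93.5]
20 12.7 [ 6.2 -1.2  0.1] [449.3   5.2 103.2]
25 12.8 [ 5.1 -0.2 -1.1] [452.8   4.9 112.6]
30 13.3 [ 5.4 -0.1 -3.8] [456.9   4.5 121.6]
35.5833
```

View pics/s5.png

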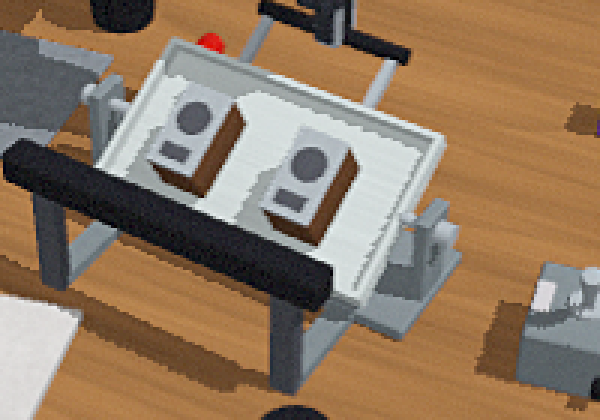

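The tray is tipped with both blocks standing. The handle ends are at scene px (307,203) and (356,219). I'll check that angle, then hold.

Run:
```python
from h import *
S=cam('scene')
for a in (22,26,30,34):
    p=np.array(hp(np.radians(a),0)); e=rot(AY)@[0,65]
    print(a,proj(S,[[p[0]-e[0],p[1]-e[1],p[2]],[p[0]+e[0],p[1]+e[1],p[2]]]).round(1).tolist())
r.sleep(3.2); print(r.sense()['t'],r.sense()['width'])
```

```text
22 [[309.1, 204.9], [357.3, 221.9]]
26 [[308.4, 202.9], [356.8, 220.0]]
30 [[307.6, 201.1], [356.2, 218.2]]
34 [[306.6, 199.5], [355.5, 216.6]]
38.8333 13.374085368482042
```

The picture gives about 27–30°. As cheap insurance I'll hold again 2° higher, then lower the tray.

Run:
```python
from h import *
r.move_straight(hp(np.radians(32)),velocity=30); r.sleep(3.1)
for k in (27,22,17,12,8,4,1): r.move_straight(hp(np.radians(k)),velocity=40)
s=r.sense(); print(s['width'],s['ft_force'])
print(r.move_straight(hp(0,-9),velocity=20,threshold=12),r.sense()['tcp_pos'],r.sense()['width'])
r.ungrasp(); p=hp(0); r.move_straight([p[0],p[1],160])
r.close(20); r.move_straight([p[0],p[1],95]); print(r.move_straight([p[0],p[1],72],velocity=40,threshold=14),r.sense()['tcp_pos'])
r.move_straight([p[0],p[1],200])
r.movep([400,200,250],HR)
t=r.capture('top')[...,::-1]; s=r.capture('scene')[...,::-1]; cv2.imwrite('pics/top6.png',t)
cv2.imwrite('pics/c6.png',np.hstack([cv2.resize(t[140:300,150:430],(490,280)),cv2.resize(s[200:340,220:360],(280,280))])); print(r.sense()['t'])
```

```text
13.111696626545584 [ 5.39653298  0.84209835 -1.89351957]
True [442.84416433   5.78415626  61.94239186] 12.480918803460288
True [441.70359382   5.98593392  76.78287124]
50.3667
```

View pics/c6.png

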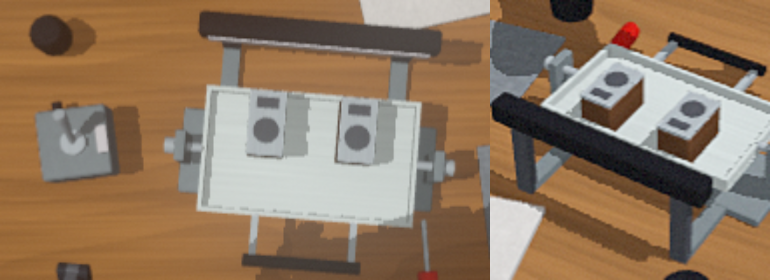

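The tray is level again. The blocks have slid to the far wall but still stand plate up, at top px (303,211) and (354,215). Next I move them to the mat.

Run:
```python
from h import *
q=onz(cam('top'),[(302.6,210.9),(354,214.9)],105)[:,:2]; f=(q-AX)@rot(AY); print(f)
assert np.all(abs(f[:,0]-30)<8) and abs(f[0,1]-50)<10 and abs(f[1,1]+50)<10
for i,my in((1,-45),(0,45)):
    if not pick(*q[i],AY,60): break
    p=MC+rot(MY)@[0,my]; place(*p,MY,6)
    s=r.sense(); cv2.imwrite(f'pics/w7_{i}.png',r.capture('wrist')[...,::-1])
    print(locate(f't7_{i}',51))
```

```text
[[ 29.36428166  49.05889865]
 [ 30.04250311 -48.25317756]]
picked width 39.21848469021961 60.45992463827133 55.4667
over width 38.95488329128024
placed True [ 510.59575241 -378.0602118    21.53816233] 39.06876435406246 58.1167
[(array([ 512., -376.], dtype=float32), 70.8, 39.1, 0.089, array([511., 253.]))]
picked width 39.07139694369093 60.37877082824707 63.8333
over width 39.29651709564433
placed True [ 502.15456842 -288.63073397   21.67467021] 39.18547347187783 66.525
[]
```

Now the lamp goes off: I push the bat back from the far side, then check.

Run:
```python
from h import *
P=np.array([582,259]);d=np.array([np.cos(.14),np.sin(.14)])
R=down(.14+np.pi/2); r.movep([500,150,250],R); r.close(30)
a=P+58*d; r.movep([*a,180],R); r.move_straight([*a,86])
print(r.move_straight([*(P+2*d),86],velocity=60,threshold=20),r.sense()['tcp_pos'])
r.move_straight([*a,86]); r.move_straight([*a,200])
r.movep([400,200,250],R)
print(locate('t8',51),r.sense()['t'])
t=cv2.imread('pics/t8.png'); s=r.capture('scene')[...,::-1]
cv2.imwrite('pics/c8.png',np.hstack([t[130:370,150:550],cv2.resize(s[180:340,130:460],(400,240))]))
```

```text
False [584.37222226 259.37309602  86.06508756]
[] 75.5167
```

View pics/c8.png

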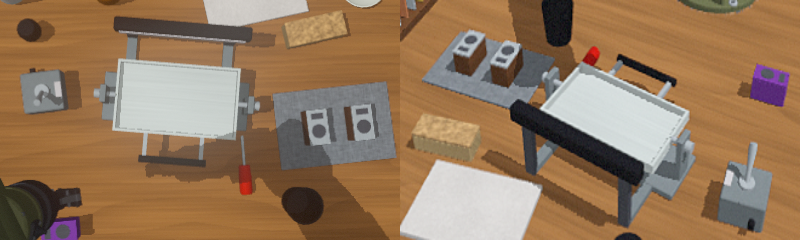

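Both blocks stand plate up on the mat at crop px (318,128) and (361,123). The tray is level, the bat leans towards the robot (off), and the other things have not moved.

```bash
python3 -c "
from rig import r
print(r.job_done())"
```

```text
the job is handed in; nothing more can be done
None
```

The job is handed in, with no verdict returned: both blocks (no third was there) were held tipped at about 30° for over 3 s with the lamp on and now stand plate up on the mat, with the tray level and the lamp off.

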